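# Re-index the V-faced stop on its drilled rail

## Task

Two drilled rails are bolted to the bench; on each, a sliding stop is locked in a hole by a spring plunger with a round black knob on top. For the next, longer part, pull up the knob of the stop that has the V-shaped face, slide that stop to the very next hole away from the fence (the upright block at one end of its rail), and let the plunger snap fully home there. Leave the stop with the flat face locked where it is.

Things in the scene. Friction and masses are not known exactly. Their poses are not given: they have to be found in the camera images.
- vstop_knob (a point): Centre of the round black plunger knob (30 mm across, 28 mm high) of the stop with the V-shaped face; 92 mm above the bench with the plunger home, moves with the knob. Grip its rim from above, along any line: the rest of stop and rail (256 x 84 mm) is under 73 mm high. Its x axis points along the rail away from the fence, z up.
- vstop_plunger (a joint): Lift of that knob's plunger, m: 0 fully home; out of its hole from 0.016, when the stop slides freely (1 N) along the rail with the knob; upper hard stop at 0.026. The spring pulls down with 6 N at 0 and 10 N at 0.020.
- vstop_saddle (a joint): Position of the V-faced stop along its rail, m: 0 in the hole where it starts, growing away from the fence. Holes every 40 mm: the next one away from the fence at 0.040, others at 0.080 and -0.040. They are countersunk: let go within 8 mm of a hole's middle, the spring draws the stop into line and snaps home; midway between holes the plunger stays up on the bar.
- flatstop_saddle (a joint): Position along its rail, m, of the other stop, with a flat face square across its rail and an equal knob and rail: 0 in the hole where it starts and must stay.

How it is judged (in metres and radians):
At the end, for the whole second after the job is handed in: The V-faced stop stands at the next hole away from the fence (within 5 mm of 40 mm from its start) with its plunger home (within 4 mm of fully down), and the flat-faced stop is still in its first hole (within 8 mm) (value of joint vstop_saddle between 0.035 and 0.045 m and value of joint vstop_plunger below 0.004 m and value of joint flatstop_saddle between -0.008 and 0.008 m); the robot touches nothing.
It fails at once if the flat-faced stop is moved out of its hole (value of joint flatstop_saddle above 0.015 m or value of joint flatstop_saddle below -0.015 m).
It also fails if it takes over 32 s, if anything falls off the work surface, if the arm or the gripper's body presses on something with over 40 N, if the wrist force passes 120 N, or if a joint passes its speed limit or range.

## Robot

A 6-joint arm with a two-finger parallel gripper is mounted at the origin on a cart in front of the work surface, level with it; the furniture and walls round the work are solid. World frame = base frame: x ahead of the robot, y to its left, z up, the work surface at z = 0. Lengths are in mm, angles in rad, forces in N, time in s.
With the tool pointing down it reaches from about 350 to 775 mm from the base axis. Payload 7.3 kg.
Tool frame: the origin (TCP) lies on the centre line of the jaws, within the pads' length; the fingertips stand 17 mm ahead of it and the grasp point (between the pads) lies 2 mm behind it; z points along the fingers, y is the line along which they close (so a half turn about z gives the same grasp; the last joint's range is limited). The gripper opens to 92 mm and grips with 3 to 60 N. Pads are 19 mm wide; open, the fingers measure 130 mm over their backs; the gripper's body (75 mm by 190 mm) begins 47 mm behind the grasp point.
Start: joints at [-1.268, 0.342, 1.524, -0, 1.275, -0.146], TCP at [227.813, -473.016, 243.741] pointing down, gripper open.
Joint ranges: [-2.53, 2.53], [-0.77, 2.02], [0.04, 2.7], [-1, 4.14], [0.28, 2.66], [-3.11, 3.11]. Speed limits (rad/s): [2.57, 2.57, 3.14, 3.14, 3.14, 3.14].

## Interface

Orientations are given as [roll, pitch, yaw] about the fixed x, y, z axes, in that order (R = Rz(yaw) Ry(pitch) Rx(roll)).
In Python, from plant import bot gives the robot as it stands. The module is installed in compiled form; this text tells all that it offers.
- The arm moves only by the shell command python3 -m pendant 'ROWS'. ROWS is JSON, a list of rows, each a list of 3 entries, a list of its own where there are three numbers: the shift along the world's x, y, z as a fraction of full scale, then the turn, a rotation vector about the world's x, y, z as a fraction of full scale, then the opening, from -1 (shut) to 1 (fully open), so that 0 is half open. In form: [[[tx, ty, tz], [rx, ry, rz], claw], ...]. A call has exactly 10 rows; each row shifts and turns the commanded pose from where the row before left it; what a row does not reach is not made up. Full scale, the value 1, is 30 mm for a shift and 0.12 rad for a turn. A row lasts 1/12 s, in which the tool goes at most 41.7 mm and 7.16 degrees, less where a joint would pass 70% of its speed; a pose out of reach is approached as far as the arm can. A call with a number of a shift or a turn outside -1 to 1 is refused whole. A call with a gripper value outside its range is refused whole. The fingers move at their own pace and stop on an object; the grip force is fixed at half the most. Time passes only in rows, so rows that do not move let the fingers close, or fill a call up. It gives the time, the measured TCP pose, the force, the opening and the grip force at its end, in the units of the state.
- bot.get_obs(): the state, without advancing time (a new reading comes with each control period).
- bot.capture(name): name is "side" or "top" or "wrist"; returns the picture (384x512x3 uint8, blue, green, red); there is no depth.
- bot.camera_params(name): a dict with "fovy" (degrees; the focal length in pixels is half the picture's height over the tangent of half this angle, whatever the lens; pixels are square), "cx", "cy" (the principal point, pixels), "camera_from_world" (4x4, takes a point from world to camera coordinates). Camera axes: x right, y down, z forward; pixel columns grow to the right and rows downward; lengths in mm; the calibration is good to about 2 mm. A picture is of the moment at which its call begins: read the wrist's pose just before it. camera_params takes no time and is no camera call; for the wrist camera it gives the pose at the moment of the call.
- bot.close_job(): hands the job in; it is judged then, once.
The state is a dict: "time": time; "joint_positions": joint angles; "dq": joint speeds; "tau": joint torques, N m; "tool_pos": TCP position; "tcp_rot": TCP orientation; "contact_force": force on the tool from outside, world axes, zero at the start; "moment": the same for the moment, N m; "grip_width": finger opening in mm; "finger_force": force on a finger pad.
Only numpy, scipy, OpenCV 4.12 (cv2) and the standard library are available. Lean on these libraries where they do the work, as an engineer would, in place of code of your own. Each camera call takes 0.05 s, during which the arm holds its last target. There are 200 camera calls.

## Working session

There is one attempt and no reset: what is moved stays moved. The work goes in short steps, Python scripts to look and compute and a shell command to move; the robot and the scene stay as the last step left them, time stands still between calls to the robot, and variables do not carry over. Pictures are saved under pics/ and viewed, at most 10 in all, crops included, and the job is handed in when it is done.

```bash
mkdir -p pics; python3 - <<'E'
from plant import bot
import cv2
for n in("top","side"):
    p=bot.camera_params(n); print(n,p)
    cv2.imwrite(f"pics/{n}0.png",bot.capture(n))
o=bot.get_obs();print(o["time"],o["tool_pos"],o["tcp_rot"],o["grip_width"],o["contact_force"])
E
```

```text
top {'fovy': 50.407950555284245, 'cx': 245.0272506363194, 'cy': 189.01177790589983, 'camera_from_world': array([[-1.64204436e-02, -9.99246378e-01,  3.51716659e-02,
         7.15153562e+01],
       [-9.94043283e-01,  1.25242447e-02, -1.08264009e-01,
         5.25342658e+02],
       [ 1.07741920e-01, -3.67399013e-02, -9.93499803e-01,
         8.79870879e+02],
       [ 0.00000000e+00,  0.00000000e+00,  0.00000000e+00,
         1.00000000e+00]])}
side {'fovy': 48.20336664462933, 'cx': 250.44302150689933, 'cy': 190.00990648683475, 'camera_from_world': array([[-9.86229911e-01, -1.65024425e-01,  1.08398666e-02,
         5.20584619e+02],
       [-1.04321458e-01,  5.69914771e-01, -8.15054714e-01,
         9.28108978e+01],
       [ 1.28326135e-01, -8.04962168e-01, -5.79282583e-01,
         1.01228601e+03],
       [ 0.00000000e+00,  0.00000000e+00,  0.00000000e+00,
         1.00000000e+00]])}
0.1 [ 227.70716106 -472.71285186  243.12515775] [-3.14029522e+00 -1.73461061e-04  4.48788260e-01] 91.90428035612453 [0.20186524 0.92226233 0.29958369]
```

View pics/top0.png

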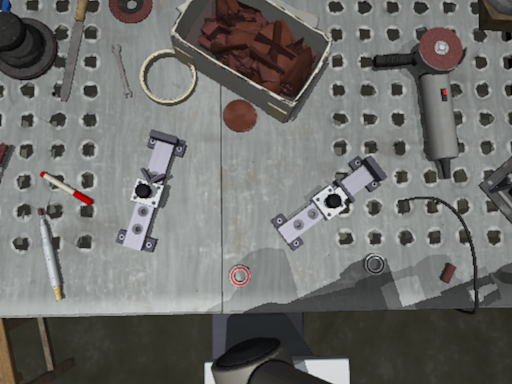

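View pics/side0.png

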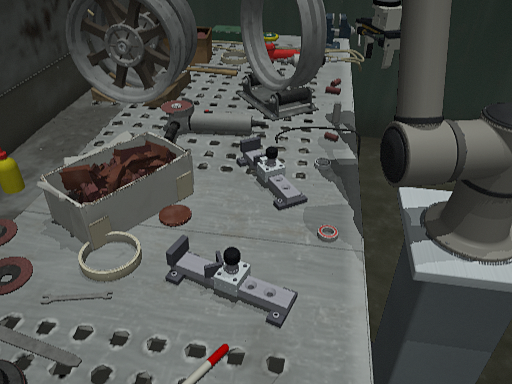

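The top view shows two rails: the left knob is at about (144,190) and the right one at about (333,201). Both fences are at the upper end, and the left stop seems to have the V. I'll enlarge it to check.

```bash
python3 - <<'E'
import cv2,numpy as np
t=cv2.imread("pics/top0.png");s=cv2.imread("pics/side0.png")
z=lambda a:cv2.resize(a,(400,300),interpolation=cv2.INTER_CUBIC)
a=np.hstack([z(t[140:215,100:200]),z(t[155:230,285:385])])
b=np.hstack([z(s[230:305,180:280]),z(s[135:210,225:325])])
cv2.imwrite("pics/c.png",np.vstack([a,b]))
E
```

```text
(no output)
```

View pics/c.png

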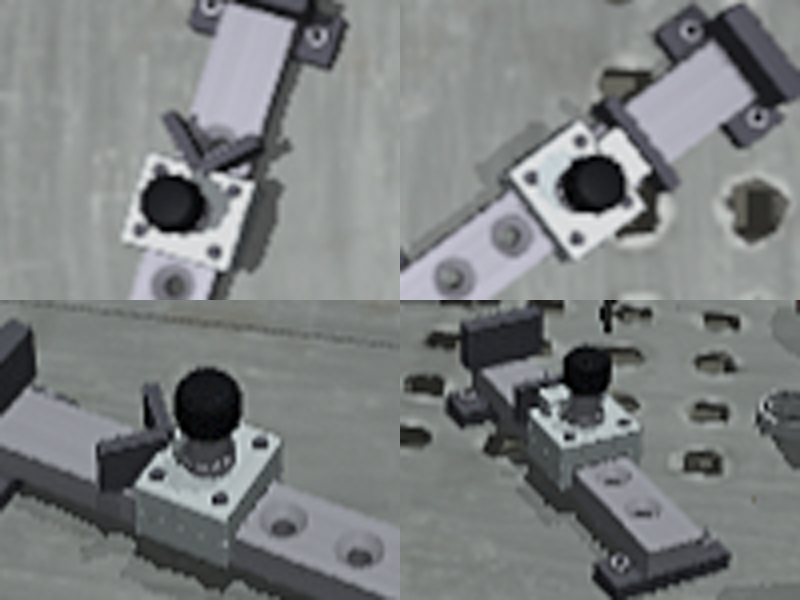

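The left stop has the V: knob at top (143.5,190.7) and side (232,256). The right stop's face is flat. Next I triangulate.

```bash
cat > h.py <<'E'
import numpy as np
from plant import bot
def ray(n,u,v,p=None):
    p=p or bot.camera_params(n); T=p["camera_from_world"];f=192/np.tan(np.radians(p["fovy"]/2))
    R=T[:3,:3]; d=R.T@np.array([(u-p["cx"])/f,(v-p["cy"])/f,1]); return -R.T@T[:3,3],d
def atz(n,u,v,z,p=None):
    c,d=ray(n,u,v,p); return c+d*(z-c[2])/d[2]
E
python3 - <<'E'
from h import *
a,d=ray("top",143.5,190.7);b,e=ray("side",232,256)
s=np.linalg.lstsq(np.c_[d,-e],b-a,rcond=None)[0]
print(a+d*s[0],b+e*s[1])
print(atz("top",143.5,190.7,92),atz("side",232,256,92))
for z in(20,35): 
  A=atz("top",142,211.5,z);B=atz("top",137,229,z);C=atz("top",164,153,z)
  print(z,A,B,C,np.linalg.norm(B-A),np.degrees(np.arctan2(*(B-C)[1::-1])))
E
```

```text
[518.91067168 274.97457149  87.71823009] [517.97041998 274.88821297  87.59896535]
[518.45070391 274.06929089  92.        ] [517.00499256 279.32155125  92.        ]
20 [480.02786265 292.10158329  20.        ] [441.72299184 302.58654013  20.        ] [610.81126285 244.47549108  20.        ] 39.713945257999974 161.03354520569965
35 [479.17857517 288.88379495  35.        ] [441.50613751 299.19563975  35.        ] [607.80267407 242.04403406  35.        ] 39.05824756456878 161.03354520569965
```

```bash
python3 -m pendant '[[[0.39,1,0],[0,0,0],1],[[0.39,1,0],[0,0,0],1],[[0.39,1,0],[0,0,0],1],[[0.39,1,0],[0,0,0],1],[[0.39,1,0],[0,0,0],1],[[0.39,1,0],[0,0,0],1],[[0.39,1,0],[0,0,0],1],[[0.39,1,0],[0,0,0],1],[[0.39,1,0],[0,0,0],1],[[0.39,1,0],[0,0,0],1]]'
python3 -m pendant '[[[0.39,1,0],[0,0,0],1],[[0.39,1,0],[0,0,0],1],[[0.39,1,0],[0,0,0],1],[[0.39,1,0],[0,0,0],1],[[0.39,1,0],[0,0,0],1],[[0.39,1,0],[0,0,0],1],[[0.39,1,0],[0,0,0],1],[[0.39,1,0],[0,0,0],1],[[0.39,1,0],[0,0,0],1],[[0.39,1,0],[0,0,0],1]]'
```

```text
time: 0.93
tool_pos: [344.9, -171.4, 243.6]
tcp_rot: [-3.141, 0.0, 0.448]
contact_force: [1.2, -0.2, 0.2]
grip_width: 91.8
finger_force: 0.0
time: 1.77
tool_pos: [461.9, 128.7, 243.5]
tcp_rot: [-3.142, 0.001, 0.449]
contact_force: [0.6, -0.8, 0.4]
grip_width: 91.8
finger_force: 0.0
```

```bash
python3 -m pendant '[[[0.31,0.82,-0.25],[0,0,0],1],[[0.31,0.82,-0.25],[0,0,0],1],[[0.31,0.82,-0.25],[0,0,0],1],[[0.31,0.82,-0.25],[0,0,0],1],[[0.31,0.82,-0.25],[0,0,0],1],[[0.31,0.82,-0.25],[0,0,0],1],[[0,0,0],[0,0,0],1],[[0,0,0],[0,0,0],1],[[0,0,0],[0,0,0],1],[[0,0,0],[0,0,0],1]]'
python3 - <<'E'
from h import *
import cv2,pickle
p=bot.camera_params("wrist");cv2.imwrite("pics/w1.png",bot.capture("wrist"));pickle.dump(p,open("w1.pkl","wb"))
cv2.imwrite("pics/t1.png",bot.capture("top"))
print(p["camera_from_world"])
E
```

```text
time: 2.6
tool_pos: [517.5, 273.7, 199.0]
tcp_rot: [3.141, 0.0, 0.448]
contact_force: [-0.1, -0.9, -0.1]
grip_width: 91.6
finger_force: 0.0
[[ 4.33800609e-01 -9.01008751e-01 -5.12062070e-04  2.27315367e+01]
 [-8.68957215e-01 -4.18519144e-01  2.64111880e-01  5.42717615e+02]
 [-2.38181423e-01 -1.14126934e-01 -9.64491914e-01  5.00669873e+02]
 [ 0.00000000e+00  0.00000000e+00  0.00000000e+00  1.00000000e+00]]
```

View pics/w1.png

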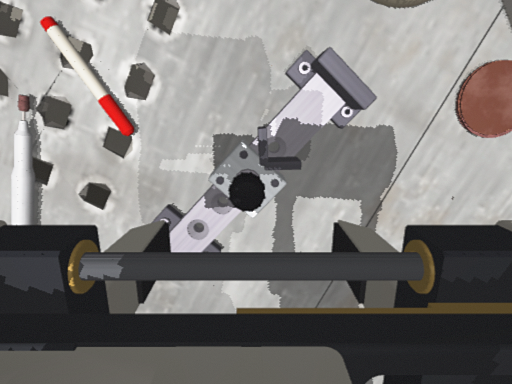

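The wrist view shows the knob centred near (247,191), the V behind it, the next hole at (198,227) and the hole on the fence side near (274,147).

```bash
python3 - <<'E'
from h import *
import pickle
p=pickle.load(open("w1.pkl","rb"))
print(atz("wrist",247,191,92,p))
for z in(20,25,30,35):
  A=atz("wrist",198,227,z,p);C=atz("wrist",274,147,z,p);d=A-C
  print(z,A,C,np.linalg.norm(d),np.degrees(np.arctan2(d[1],d[0])),(A+C)/2)
E
```

```text
[518.1595189  278.23017426  92.        ]
20 [437.66979262 302.28245309  20.        ] [555.59626377 265.60131133  20.        ] 123.49963060656901 162.72164408295447 [496.6330282  283.94188221  20.        ]
25 [439.91217948 302.32120085  25.        ] [555.99354431 266.21398119  25.        ] 121.56732526045182 162.72164408295447 [497.9528619  284.26759102  25.        ]
30 [442.15456635 302.35994861  30.        ] [556.39082484 266.82665104  30.        ] 119.63501991433462 162.7216440829545 [499.2726956  284.59329982  30.        ]
35 [444.39695322 302.39869637  35.        ] [556.78810537 267.43932089  35.        ] 117.70271456821744 162.72164408295447 [500.5925293  284.91900863  35.        ]
```

```bash
python3 -m pendant '[[[0.02,0.16,-0.44],[0,0,0],0.6],[[0,0,-0.44],[0,0,0],0.3],[[0,0,-0.44],[0,0,0],0.3],[[0,0,-0.44],[0,0,0],0.3],[[0,0,-0.44],[0,0,0],0.3],[[0,0,-0.44],[0,0,0],0.3],[[0,0,-0.44],[0,0,0],0.3],[[0,0,-0.44],[0,0,0],0.3],[[0,0,0],[0,0,0],0.3],[[0,0,0],[0,0,0],0.3]]'
python3 - <<'E'
from h import *
import cv2
a=bot.capture("side")[180:330,130:330];cv2.imwrite("pics/s2.png",cv2.resize(a,(800,600),interpolation=cv2.INTER_CUBIC))
E
```

```text
time: 3.53
tool_pos: [518.1, 278.8, 93.2]
tcp_rot: [3.142, 0.001, 0.448]
contact_force: [-0.1, -0.1, 0.6]
grip_width: 59.9
finger_force: 0.0
```

View pics/s2.png

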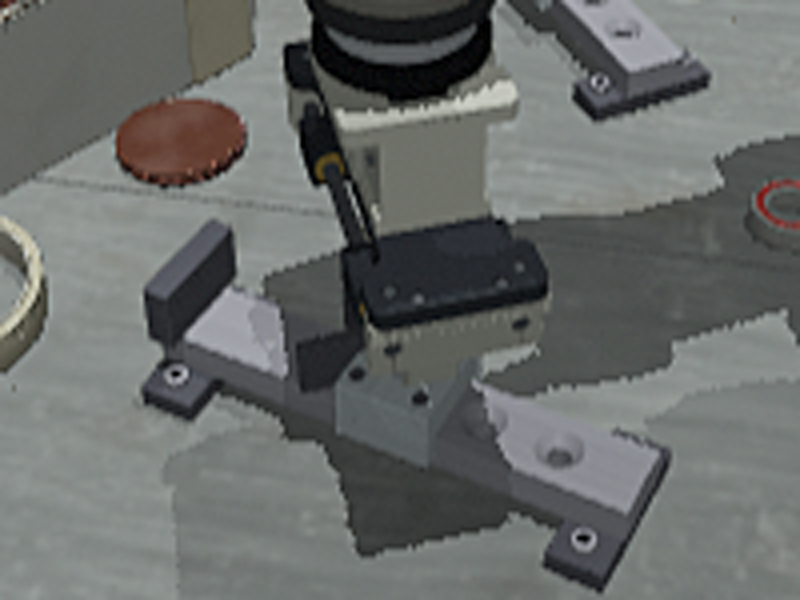

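The view shows the gripper straddling the knob with no contact. The next step is to close.

```bash
python3 -m pendant '[[[0,0,0],[0,0,0],-1],[[0,0,0],[0,0,0],-1],[[0,0,0],[0,0,0],-1],[[0,0,0],[0,0,0],-1],[[0,0,0],[0,0,0],-1],[[0,0,0],[0,0,0],-1],[[0,0,0],[0,0,0],-1],[[0,0,0],[0,0,0],-1],[[0,0,0],[0,0,0],-1],[[0,0,0],[0,0,0],-1]]'
```

```text
time: 4.42
tool_pos: [518.1, 278.8, 93.4]
tcp_rot: [3.141, 0.001, 0.449]
contact_force: [-2.3, -5.8, 6.1]
grip_width: 28.9
finger_force: 30.0
```

```bash
python3 -m pendant '[[[0,0,0.1],[0,0,0],-1],[[0,0,0.1],[0,0,0],-1],[[0,0,0.1],[0,0,0],-1],[[0,0,0.1],[0,0,0],-1],[[0,0,0.1],[0,0,0],-1],[[0,0,0.1],[0,0,0],-1],[[0,0,0.1],[0,0,0],-1],[[0,0,0],[0,0,0],-1],[[0,0,0],[0,0,0],-1],[[0,0,0],[0,0,0],-1]]'
```

```text
time: 5.25
tool_pos: [517.5, 279.0, 113.8]
tcp_rot: [3.141, 0.002, 0.449]
contact_force: [-1.7, -5.2, -10.8]
grip_width: 28.7
finger_force: 30.0
```

A pull of 10.8 N after a 20 mm lift matches the spring, so the plunger is out. I'll slide it now.

```bash
python3 -m pendant '[[[-0.16,0.05,0],[0,0,0],-1],[[-0.16,0.05,0],[0,0,0],-1],[[-0.16,0.05,0],[0,0,0],-1],[[-0.16,0.05,0],[0,0,0],-1],[[-0.16,0.05,0],[0,0,0],-1],[[-0.16,0.05,0],[0,0,0],-1],[[-0.16,0.05,0],[0,0,0],-1],[[-0.15,0.05,0],[0,0,0],-1],[[0,0,0],[0,0,0],-1],[[0,0,0],[0,0,0],-1]]'
python3 - <<'E'
from h import *
import cv2
a=bot.capture("side")[180:330,130:330];cv2.imwrite("pics/s3.png",cv2.resize(a,(800,600),interpolation=cv2.INTER_CUBIC))
E
```

```text
time: 6.08
tool_pos: [478.6, 291.0, 113.7]
tcp_rot: [3.142, 0.003, 0.449]
contact_force: [-3.2, -5.2, -10.5]
grip_width: 28.7
finger_force: 30.0
```

View pics/s3.png

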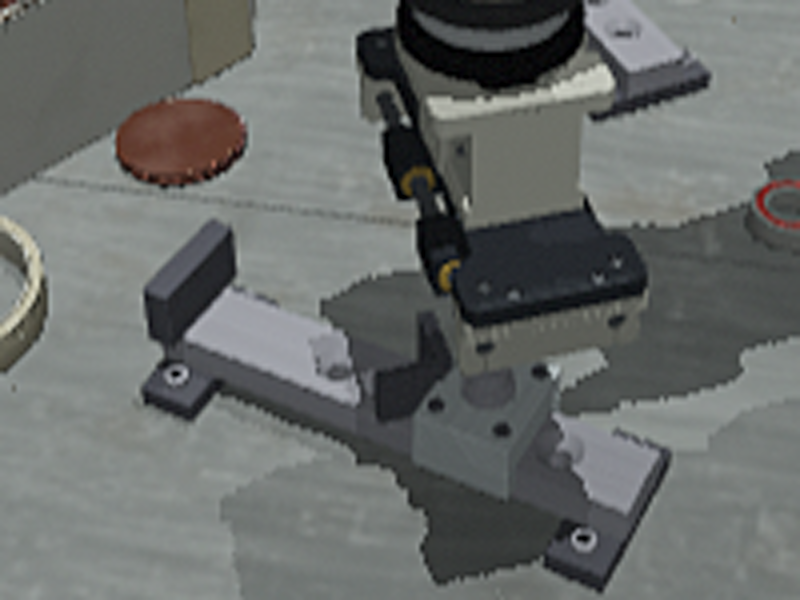

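The stop moved with the knob, and the fence-side hole is now uncovered. I'll lower, release and then rise.

```bash
python3 -m pendant '[[[0,0,-0.1],[0,0,0],-1],[[0,0,-0.1],[0,0,0],-1],[[0,0,-0.1],[0,0,0],-1],[[0,0,-0.1],[0,0,0],-1],[[0,0,-0.1],[0,0,0],-1],[[0,0,-0.1],[0,0,0],-1],[[0,0,0],[0,0,0],-1],[[0,0,0],[0,0,0],-1],[[0,0,0],[0,0,0],0.3],[[0,0,0],[0,0,0],0.3]]'
python3 -m pendant '[[[0,0,0],[0,0,0],0.3],[[0,0,0],[0,0,0],0.3],[[0,0,0],[0,0,0],0.3],[[0,0,0],[0,0,0],0.3],[[0,0,0.3],[0,0,0],0.3],[[0,0,0.6],[0,0,0],0.3],[[0,0,1],[0,0,0],0.3],[[0,0,1],[0,0,0],0.3],[[0,0,0.6],[0,0,0],0.3],[[0,0,0],[0,0,0],0.3]]'
python3 - <<'E'
from h import *
import cv2,pickle
p=bot.camera_params("wrist");w=bot.capture("wrist");pickle.dump(p,open("w2.pkl","wb"))
a=bot.capture("side")[180:330,130:330]
w=w[80:280,100:367]
cv2.imwrite("pics/s4.png",np.hstack([cv2.resize(w,(400,300)),cv2.resize(a,(400,300))]))
E
```

```text
time: 6.97
tool_pos: [481.3, 292.6, 97.7]
tcp_rot: [-3.141, -0.004, 0.449]
contact_force: [0.2, 0.5, 0.5]
grip_width: 37.6
finger_force: 0.0
time: 7.8
tool_pos: [482.1, 292.4, 206.5]
tcp_rot: [3.141, -0.009, 0.449]
contact_force: [0.7, 0.3, 0.3]
grip_width: 59.6
finger_force: 0.0
```

View pics/s4.png

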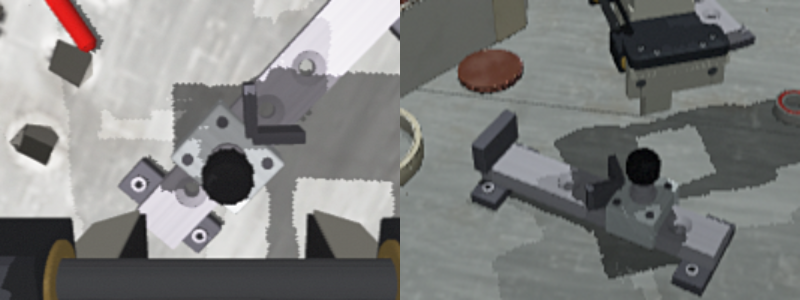

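The knob is free: wrist px about (252.2,197.5), side px about (251.5,263). Two holes show on the fence side and one beyond. I'll check position and height before handing in.

```bash
python3 - <<'E'
from h import *
import pickle
p=pickle.load(open("w2.pkl","rb"))
tri=lambda a,d,b,e:(lambda s:((a+d*s[0]),(b+e*s[1])))(np.linalg.lstsq(np.c_[d,-e],b-a,rcond=None)[0])
print(tri(*ray("wrist",252.2,197.5,p),*ray("side",251.5,263)))
p1=pickle.load(open("w1.pkl","rb"))
print("before",tri(*ray("wrist",247,191,p1),*ray("side",232,256)))
for z in (92,112): print(z,atz("wrist",252.2,197.5,z,p),atz("side",251.5,263,z))
E
```

```text
(array([478.29995008, 289.81209926,  90.99361781]), array([478.38549418, 289.85282363,  90.96631629]))
before (array([517.75183796, 278.05803377,  90.39359113]), array([517.32858823, 277.83556788,  90.52484428]))
92 [478.55928704 289.94202187  92.        ] [478.22975695 290.87293862  92.        ]
112 [483.71313344 292.52399541 112.        ] [475.2165098  310.61040727 112.        ]
```

The knob moved about 41 mm along the rail and is back at its home height (91.0 mm against 90.4 mm before).

```bash
python3 -c "
from plant import bot
print(bot.close_job())"
```

```text
the job is handed in; nothing more can be done
None
```

The V-faced stop now stands at the next hole away from the fence: its knob moved about 41 mm by camera and is back at its home height. The flat-faced stop was never touched, and the job is handed in; no verdict was returned.

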